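# Lock a board in the drilling jig

## Robot

A 6-joint arm with a two-finger parallel gripper is mounted at the origin on the work surface; the furniture and walls round the work are solid. World frame = base frame: x ahead of the robot, y to its left, z up, the work surface at z = 0. Lengths are in m, angles in rad, forces in N, time in s.
With the tool pointing down it reaches from about 0.225 to 0.725 m from the base axis. Payload 3.1 kg.
Tool frame: the origin (TCP) lies midway between the tips of the shut fingers; the grasp point (between the pads) lies 19 mm behind it; z points along the fingers, y is the line along which they close (so a half turn about z gives the same grasp; the last joint's range is limited). The gripper opens to 85 mm and grips with 20 to 120 N. Pads are 22 mm wide; open, the fingers measure 114 mm over their backs; the gripper's body (76 mm by 85 mm) begins 54 mm behind the grasp point. The pads swing forward as they close: fully open they stand 13 mm farther back than shut.
Start: joints at [-0.128, 0.048, 0.099, 1.622, 0, 1.443], TCP at [0.525, -0, 0.231] pointing down, gripper open.
Joint ranges: [-2.91, 2.91], [-0.99, 1.94], [-1.21, 1.42], [-2.12, 2.29], [-1.49, 1.47], [-3.14, 3.14]. Speed limits (rad/s): [2.79, 2.79, 3.14, 3.14, 3.14, 3.14].

## Interface

Orientations are given as [roll, pitch, yaw] about the fixed x, y, z axes, in that order (R = Rz(yaw) Ry(pitch) Rx(roll)).
In Python, from workcell import bot, read_camera, spotter gives the robot as it stands. The module is installed in compiled form; this text tells all that it offers.
- The arm moves only by the tool arm_command, never from a script. Its argument "increments" is a list that holds one entry, the list of rows, each a list of 4 numbers: the shift along the tool's x, y, z in m, then the turn about the tool's z in rad. A call has 1 to 20 rows; each row shifts and turns the commanded pose from where the row before left it, along the tool's axes as they then stand; what a row does not reach is not made up. A row lasts 1/8 s, in which the tool goes at most 62.5 mm and 10.7 degrees, less where a joint would pass 70% of its speed; a pose out of reach is approached as far as the arm can. A call is refused whole if a number of a shift passes 0.0625 or a number of a turn 0.188, either way. A call with a gripper value outside its range is refused whole. "gripper" is the opening, from 0 (shut) to 1 (fully open), set as the call begins (left out, the last holds). The fingers move at their own pace and stop on an object; "squeeze" is the grip in N (left out, the last holds). Time passes only in rows, so rows that do not move let the fingers close. It gives the time, the measured TCP pose, the force, the opening and the grip force at its end, in the units of the state.
- bot.get_state(): the state, without advancing time (a new reading comes with each control period).
- read_camera(name): name is "scene" or "side" or "wrist"; returns a dict with "image" (400x640x3 uint8, red, green, blue), "z_map" (400x640 float32, m along the optical axis (not along the pixel's ray), 0 where there is no reading), "vfov" (degrees; the focal length in pixels is half the picture's height over the tangent of half this angle, whatever the lens; pixels are square), "cx", "cy" (the principal point, pixels), "rvec" (rotation vector, rad) and "tvec" (3), from world to camera coordinates, as OpenCV has them. Camera axes: x right, y down, z forward; pixel columns grow to the right and rows downward; lengths in m; the calibration is good to about 2 mm. A picture is of the moment at which its call begins.
- bot.job_done(): hands the job in; it is judged then, once.
Trained networks look in a picture, given as the dict that the camera call returned (one of the last four; its "shot" number tells which), for a name from the list of things; names that differ only in an ending like _2 or _b are one class to them, and where a whole thing is asked for, a point or a joint stands for the part that bears it (a point fixed in the world has none). Each returns a list of dicts, best first, with "confidence" (0 to 1); they miss things now and then, are a little off and sometimes report something else, mostly with a low value. They report only what shows in the picture. A call takes as long as a camera call.
- spotter.silhouettes(picture, target): "region" (400x640 bool, what is visible of it) and "location" ([column, row] in pixels, amid what is visible of it).
The state is a dict: "t": time; "joint_positions": joint angles; "qvel": joint speeds; "joint_torque": joint torques, N m; "eef_pos": TCP position; "eef_rot": TCP orientation; "wrist_force": force on the tool from outside, world axes, zero at the start; "torque": the same for the moment, N m; "finger_gap": opening from 0.0 (shut) to 1.0 (fully open); "gripper_force": force on a finger pad.
Only numpy, scipy, OpenCV 4.12 (cv2) and the standard library are available. Lean on these libraries where they do the work, as an engineer would, in place of code of your own. Each camera call takes 0.05 s, during which the arm holds its last target. There are 200 camera calls.

## Task

Load the drilling jig for the next hole using only pushes of a fingertip: push the board along the jig until its end sits against the end stop under the drill bushes, then swing the cam lever round until it comes up against its stop pin, so that the cam holds the board tight against the fence and the end stop. Do not pick the board up, and leave the tin of pins, the pencil and the glue bottle beside the jig where they are.

Things in the scene. Friction and masses are not known exactly. Their poses are not given: they have to be found in the camera images.
- jig: Drilling jig screwed to the bench. Origin: centre of the base's underside; z up; +x across the jig to the fence (roughly away from the robot); +y along it to the end stop (roughly to the robot's left). Plywood base 145 (x -75 to +70) x 260 (y -130 to +130) x 12 mm thick. Wooden fence along the far side: face at x = +45, from 12 to 36 mm above the bench.
- end_stop (a point): Middle of the foot of the aluminium end stop's face, on the base (jig x = +20, y = +100, 12 mm above the bench). The face looks to jig -y, is 22 mm high and spans jig x from -13 to +45. The board slides on the base with a push of 1 to 3 N.
- bridge (a point): Centre of the underside of the aluminium bridge with two steel drill bushes, which is fixed on the fence and overhangs the board by the end stop: jig x from +5 to +70, y from +30 to +80; underside 36 mm, top 48 mm, bushes 51 mm above the bench.
- board: Loose plain wooden board, 50 x 200 x 20 mm, 0.15 to 0.31 kg, flat on the jig's base (underside 12 mm above the bench) between fence and cam; starts 20 to 65 mm short of the end stop and 2 to 4 mm off the fence. Origin: centre of its underside; y along its length, towards the end stop; z up. Fully loaded its origin is at jig x = +20, y = 0; it passes under the bridge with 4 mm to spare.
- cam_pivot (a point): Aluminium eccentric cam that turns with the lever: a disc of 22 mm radius, 14 to 35 mm above the bench, its centre 10 mm off the pivot. This point is on the vertical pivot axis (hex bolt) at jig x = -36.6, y = -10, 13 mm above the bench. Locked, its lobe points at the fence and presses on the board's near edge.
- cam_lever (a joint): Angle of the cam lever (rad): 0 open, arm pointing to jig -x, towards the robot; grows counterclockwise seen from above; 1.6 locked, arm against the stop pin, parallel to the board, pointing to jig -y, away from the end stop. Starts at 0 to 0.5. Stays where it is left. It takes a push of 2 to 3 N on the arm while free, up to about 12 N as the cam tightens.
- lever_push (a point): Middle of the lever's steel arm, 62 mm out from the pivot axis, 43 mm above the bench. The arm is 13 mm wide, 37 to 49 mm above the bench, and ends in a black ball of 26 mm diameter centred 94 mm from the pivot. Nothing taller than 38 mm stands near its sweep.
- stop_pin (a point): Top of the lever's stop pin, an upright steel pin 8 mm thick and 34 mm tall on the base at jig x = -26, y = -78, 46 mm above the bench. The arm rests against its near side when locked.
- nail_tin: Tin of panel pins, 69 mm across, 38 mm high, standing loose near the lever on the end-stop side. Origin at the centre of its underside. A bystander.
- pencil: Pencil, 170 mm long, 8 mm thick, lying loose in front of the jig. Origin under its middle. A bystander.
- glue_bottle: Glue bottle, 50 mm across, 157 mm high, standing behind and left of the jig. A bystander.

How it is judged:
On the way, in this order (a step that is already met when the one before it is completed fails the run):
1. the board's end sits against the end stop (within 2 mm) while the cam lever is still open (y of board in the frame of jig above -0.002 m and value of joint cam_lever below 0.9 rad), for 0.1 s.
2. the cam lever is swung to its stop pin (value of joint cam_lever above 1.5 rad), for 0.1 s.
At the end, for the whole second after the job is handed in: The lever is at its stop pin (within 0.1 rad of locked); the cam presses the board with more than 5 N; the board lies flat and at rest on the base, its end within 2 mm of the end stop, its edge within 1.5 mm of the fence and parallel to it within 0.02 rad (value of joint cam_lever above 1.5 rad and contact force between cam_lever_c0 and board above 5 N and y of board in the frame of jig above -0.002 m and x of board in the frame of jig above 0.0185 m and z of board in the frame of jig below 0.0135 m and angle between the y axis of board and the y axis of jig, either way round below 0.02 rad and linear speed of board below 0.01 m/s); the robot touches nothing.
It fails at once if the board is lifted or tipped (z of board in the frame of jig above 0.02 m or angle between board's own z axis and vertical above 0.12 rad).
It fails at once if the tin, the pencil or the glue bottle is shifted by more than 20 mm (distance of any of nail_tin, pencil, glue_bottle from where it was at the start of the episode above 0.02 m).
It also fails if it takes over 54 s, if anything falls off the work surface, if the arm or the gripper's body presses on something with over 40 N, if the wrist force passes 120 N, or if a joint passes its speed limit or range.

## Working session

There is one attempt and no reset: what is moved stays moved. The work goes in short steps, Python scripts to look and compute and a tool call to move; the robot and the scene stay as the last step left them, time stands still between calls to the robot, and variables do not carry over. Pictures are saved under pics/ and viewed, at most 10 in all, crops included, and the job is handed in when it is done.

Besides the shell and the picture viewer there is one more tool, called after ">>>" in YAML: its name, and indented under it one key for each argument. arm_command: Moves the arm, as the interface text tells. Its arguments: {"type":"object","properties":{"increments":{"type":"array","items":{"type":"array","items":{"type":"array","items":{"type":"number"}}}},"gripper":{"type":"number"},"squeeze":{"type":"number"}},"required":["increments"]}

```bash
mkdir -p pics; cat > h.py <<'E'
import numpy as np, cv2
from workcell import bot, read_camera, spotter
def pts(p, m):
    f=200/np.tan(np.radians(p["vfov"])/2); v,u=np.nonzero(m&(p["z_map"]>0)); z=p["z_map"][v,u]
    c=np.stack([(u-p["cx"])*z/f,(v-p["cy"])*z/f,z],1); R=cv2.Rodrigues(np.array(p["rvec"],float))[0]
    return (c-np.array(p["tvec"]).ravel())@R
def save(p,n): cv2.imwrite(f"pics/{n}.png",p["image"][:,:,::-1])
E
python3 - <<'E'
from h import *
s=bot.get_state(); print(s["t"],s["eef_pos"],s["eef_rot"],s["wrist_force"])
for c in ["scene","side","wrist"]:
    p=read_camera(c); save(p,c+"0")
    for n in ["jig","board","cam_lever","nail_tin","pencil","glue_bottle"]:
        r=spotter.silhouettes(p,n)
        if r:
            P=pts(p,r[0]["region"]); 
            if len(P)>20: 
                P=P[P[:,2]>np.percentile(P[:,2],50)] if n!="jig" else P
                print(c,n,round(r[0]["confidence"],2),r[0]["location"],len(P),np.median(P,0).round(3),np.percentile(P,2,0).round(3),np.percentile(P,98,0).round(3), cv2.minAreaRect((P[:,:2]*1000).astype(np.float32)))
E
```

```text
0.0 [5.24378149e-01 6.60084796e-05 2.30107154e-01] [-3.13923151e+00 -3.06240769e-04  1.57078394e+00] [ 0.01654117  0.30709804 -0.33624613]
scene jig 0.78 [340.1, 236.5] 4528 [ 0.447 -0.071  0.016] [ 0.355 -0.197  0.003] [0.561 0.063 0.051] ((456.5643005371094, -40.1448974609375), (284.99658203125, 213.1608123779297), 74.1876220703125)
scene board 0.93 [379.6, 244.5] 925 [ 0.485 -0.136  0.031] [ 0.447 -0.211  0.031] [ 0.528 -0.034  0.032] ((479.9357604980469, -116.619140625), (198.21173095703125, 70.63025665283203), 73.95636749267578)
scene cam_lever 0.75 [330.7, 236.3] 463 [ 0.399 -0.054  0.047] [ 0.347 -0.071  0.04 ] [ 0.455 -0.038  0.056] ((402.2602233886719, -53.75556564331055), (21.971773147583008, 115.53973388671875), 79.32254791259766)
scene nail_tin 0.7 [271.6, 219.8] 458 [0.404 0.086 0.029] [0.373 0.053 0.021] [0.44  0.122 0.037] ((406.4058837890625, 87.35021209716797), (73.57696533203125, 67.3150405883789), 46.95877456665039)
scene pencil 0.7 [323.1, 276.1] 188 [ 0.352 -0.12   0.005] [ 0.338 -0.187  0.004] [ 0.363 -0.038  0.007] ((350.7532653808594, -113.99669647216797), (8.
[... 2008 characters left out ...]
.3319091796875, -49.52650833129883), (24.897705078125, 118.0926284790039), 78.50685119628906)
wrist nail_tin 0.95 [211.9, 101.0] 1779 [0.399 0.088 0.022] [0.374 0.056 0.012] [0.441 0.121 0.04 ] ((407.7041320800781, 88.2139663696289), (67.84415435791016, 68.5189437866211), 69.19252014160156)
wrist pencil 0.72 [192.5, 241.5] 123 [ 0.351 -0.098  0.007] [ 0.341 -0.132  0.007] [ 0.358 -0.034  0.009] ((348.9625549316406, -83.04400634765625), (5.550938606262207, 101.80101776123047), 8.7223539352417)
wrist glue_bottle 0.73 [367.8, 24.4] 1332 [0.573 0.153 0.105] [0.556 0.144 0.098] [0.595 0.163 0.128] ((575.2994995117188, 153.71241760253906), (23.173871994018555, 44.18809127807617), 89.8835678100586)
```

```bash
python3 -c "
import cv2,numpy as np
a=cv2.imread('pics/scene0.png');b=cv2.imread('pics/side0.png');c=cv2.imread('pics/wrist0.png')
cv2.imwrite('pics/m0.png',cv2.resize(np.vstack([np.hstack([a,b]),np.hstack([c,c*0])]),(800,500)))"
```

```text
(no output)
```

View pics/m0.png

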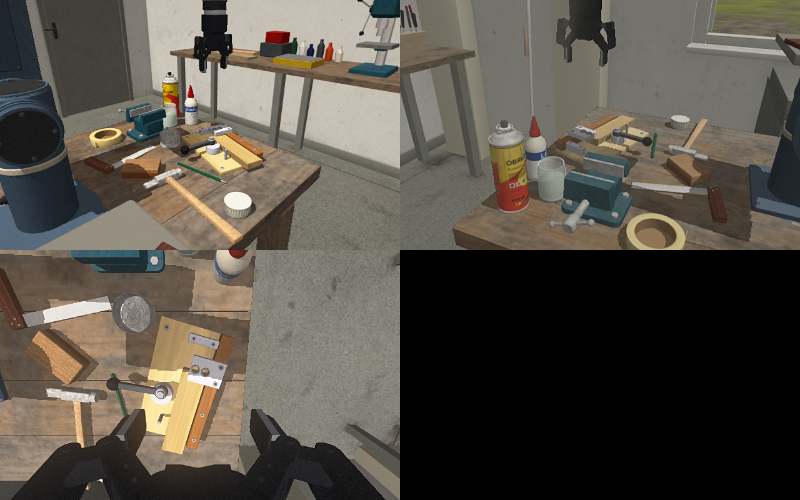

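View pics/scene0.png

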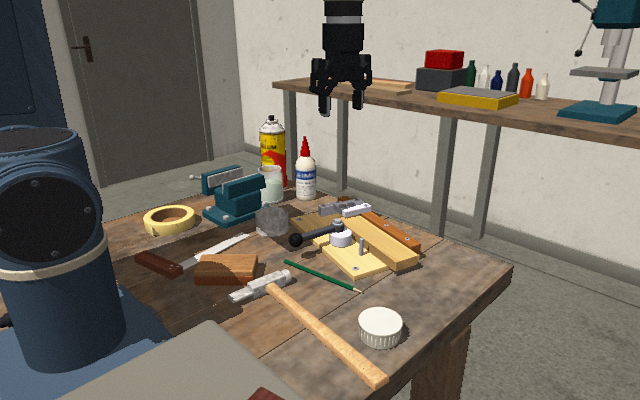

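The wrist view shows the jig turned about -16°, with the fence on the right, the bridge near its top, the lever pointing left at about 0.08 rad, and the tin up and to the left. Next I'll fit the jig pose.

```bash
python3 - <<'E'
from h import *
from scipy.optimize import minimize
p=read_camera("wrist")
A=pts(p,p["z_map"]>0); A=A[(abs(A[:,0]-.47)<.16)&(abs(A[:,1]+.06)<.2)&(A[:,2]<.08)]
g=lambda n:spotter.silhouettes(p,n)[0]["region"]
B=pts(p,g("board")); L=pts(p,g("cam_lever")); J=pts(p,g("jig")&~g("board")&~g("cam_lever"))
print("J z hist",np.histogram(J[:,2],np.arange(0,.06,.003)))
def loc(P,q):
    c,s=np.cos(q[2]),np.sin(q[2]); d=P[:,:2]-q[:2]; return np.stack([d[:,0]*c+d[:,1]*s,-d[:,0]*s+d[:,1]*c],1)
def box(l,x0,x1,y0,y1): return np.hypot(np.maximum(0,np.maximum(x0-l[:,0],l[:,0]-x1)),np.maximum(0,np.maximum(y0-l[:,1],l[:,1]-y1)))
br=J[(J[:,2]>.045)&(J[:,2]<.052)]; fe=J[(J[:,2]>.0345)&(J[:,2]<.0385)]; ba=J[(J[:,2]>.010)&(J[:,2]<.0145)]
print(len(br),len(fe),len(ba))
# tight boxes: penalise outliers and mismatch of extents
def ext(l): return np.r_[np.percentile(l,1.5,0),np.percentile(l,98.5,0)]
def cost(q):
    e=0
    for P,b in ((br,(.005,.070,.030,.080)),(ba,(-.075,.045,-.130,.130))):
        l=loc(P,q); e+=np.minimum(box(l,*b),.01).mean()
        x=ext(l)-np.array([b[0],b[2],b[1],b[3]]); e+=.3*np.minimum(abs(x),.01).sum()
    l=loc(fe,q); e+=abs(np.percentile(l[:,0],3)-.045)*.3+np.minimum(box(l,.045,.07,-.13,.13),.01).mean()
    return e
r=min((minimize(cost,[.46+dx,-.06,-.28+t],method="Nelder-Mead",options=dict(xatol=1e-5,fatol=1e-7,maxiter=2000)) for dx in(-.01,.01) for t in(-.04,.04)),key=lambda r:r.fun)
q=r.x; print("jig",q.round(4),r.fun)
for n,P in (("br",br),("fe",fe),("ba",ba),("board",B[B[:,2]>.03]),("lever",L[L[:,2]>.04])): print(n,ext(loc(P,q)).round(4))
bt=cv2.minAreaRect((loc(B[B[:,2]>.03],q)*1000).astype(np.float32)); print(bt)
a=L[(L[:,2]>.045)]; l=loc(a,q)-[-.0366,-.01]; rr=np.hypot(*l.T); m=(rr>.03)&(rr<.08)
print("lever ang",np.arctan2(-np.median(l[m,1]),-np.median(l[m,0])), rr.max())
c,s=np.cos(q[2]),np.sin(q[2])
for n,v in dict(pivot=(-.0366,-.01),endstop=(.02,.1),pin=(-.026,-.078)).items(): print(n,(q[0]+c*v[0]-s*v[1]).round(4),(q[1]+s*v[0]+c*v[1]).round(4))
f=200/np.tan(np.radians(p["vfov"])/2)
im=p["image"].copy()
for b,z in (((-.075,.07,-.13,.13),.012),((.005,.07,.03,.08),.048),((.045,.07,-.13,.13),.036)):
    w=np.array([[q[0]+c*x-s*y,q[1]+s*x+c*y,z] for x,y in ((b[0],b[2]),(b[1],b[2]),(b[1],b[3]),(b[0],b[3]))])
    K=np.array([[f,0,p["cx"]],[0,f,p["cy"]],[0,0,1]]); u=cv2.projectPoints(w,np.array(p["rvec"],float),np.array(p["tvec"],float),K,None)[0]
    cv2.polylines(im,[u.astype(np.int32)],True,(255,0,0),1)
cv2.imwrite("pics/fit.png",cv2.resize(im[60:340,150:430],(600,600))[:,:,::-1])
E
```

```text
J z hist (array([3, 0, 0, 0, 1, 0, 0, 0, 0, 0, 0, 2, 0, 0, 0, 0, 0, 0, 0]), array([0.   , 0.003, 0.006, 0.009, 0.012, 0.015, 0.018, 0.021, 0.024,
       0.027, 0.03 , 0.033, 0.036, 0.039, 0.042, 0.045, 0.048, 0.051,
       0.054, 0.057]))
0 1 1<stdin>:18: RuntimeWarning: Mean of empty slice.
  ret = ret.dtype.type(ret / rcount)
Traceback (most recent call last):
IndexError: index -1 is out of bounds for axis 0 with size 0
```

```bash
cat > fit.py <<'E'
from h import *
from scipy.optimize import minimize
p=read_camera("wrist"); ex=np.zeros((400,640),bool)
M={}
for n in ["board","cam_lever","nail_tin","pencil","glue_bottle"]:
    r=spotter.silhouettes(p,n)
    if r: M[n]=r[0]["region"]; ex|=cv2.dilate(M[n].astype(np.uint8),np.ones((5,5)))>0
J=pts(p,~ex); J=J[np.hypot(J[:,0]-.46,J[:,1]+.05)<.175]; B=pts(p,M["board"]); L=pts(p,M["cam_lever"])
def loc(P,q):
    c,s=np.cos(q[2]),np.sin(q[2]); d=P[:,:2]-q[:2]; return np.stack([d[:,0]*c+d[:,1]*s,-d[:,0]*s+d[:,1]*c],1)
z=J[:,2]; print(np.histogram(z,np.arange(0,.06,.003))[0])
br=J[(z>.0465)&(z<.0515)&(J[:,1]>-.08)]; fe=J[(z>.035)&(z<.040)&(J[:,0]>.47)]; ba=J[(z>.0105)&(z<.0155)]
inb=lambda l,b:(l[:,0]>b[0])&(l[:,0]<b[1])&(l[:,1]>b[2])&(l[:,1]<b[3])
lo=J[z<.008]
def cost(q):
    return -( (inb(loc(ba,q),(-.075,.07,-.13,.13))).sum()-inb(loc(lo,q),(-.075,.07,-.13,.13)).sum()
      +2*inb(loc(br,q),(.005,.07,.03,.08)).sum()+2*inb(loc(fe,q),(.045,.07,-.13,.13)).sum()-2*inb(loc(ba,q),(.045,.07,-.13,.13)).sum()
      -2*inb(loc(J[z<.044],q),(.005,.07,.03,.08)).sum())
from scipy.optimize import differential_evolution
r=differential_evolution(cost,[(.42,.51),(-.10,-.02),(-.36,-.2)],seed=1,popsize=25,maxiter=120)
q=r.x; print("jig",q.round(4),r.fun,len(br),len(fe),len(ba))
e=lambda l:np.r_[np.percentile(l,1.5,0),np.percentile(l,98.5,0)].round(4)
for n,P in (("br",br),("fe",fe),("ba",ba),("board",B[B[:,2]>.03]),("lever",L[L[:,2]>.04])): 
    if len(P): print(n,e(loc(P,q)))
print(cv2.minAreaRect((loc(B[abs(B[:,2]-.033)<.002],q)*1000).astype(np.float32)))
l=loc(L[L[:,2]>.045],q)-[-.0366,-.01]; rr=np.hypot(*l.T); m=(rr>.03)&(rr<.08)
print("lever ang",np.arctan2(-np.median(l[m,1]),-np.median(l[m,0])), rr.max())
c,s=np.cos(q[2]),np.sin(q[2]); W=lambda x,y:np.array([q[0]+c*x-s*y,q[1]+s*x+c*y])
for n,v in dict(pivot=(-.0366,-.01),endstop=(.02,.1),pin=(-.026,-.078)).items(): print(n,W(*v).round(4))
f=200/np.tan(np.radians(p["vfov"])/2); K=np.array([[f,0,p["cx"]],[0,f,p["cy"]],[0,0,1]]); im=p["image"].copy()
for b,zz in (((-.075,.07,-.13,.13),.012),((.005,.07,.03,.08),.048),((.045,.07,-.13,.13),.036),((-.0386,-.0346,-.012,-.008),.05),((-.028,-.024,-.08,-.076),.046),((-.013,.045,.1,.101),.034)):
    w=np.array([[*W(x,y),zz] for x,y in ((b[0],b[2]),(b[1],b[2]),(b[1],b[3]),(b[0],b[3]))])
    u=cv2.projectPoints(w,np.array(p["rvec"],float),np.array(p["tvec"],float),K,None)[0]
    cv2.polylines(im,[u.astype(np.int32)],True,(255,0,0),1)
import sys
cv2.imwrite(f"pics/{sys.argv[1]}.png",cv2.resize(im[90:370,150:430],(600,600))[:,:,::-1])
E
python3 fit.py fit1
```

```text
[16342    56    53  1661  7109   113   102   167   108    76    51  1278
  2229    47    56   347  1552   150     0]
jig [ 0.4908 -0.0601 -0.2839] -17274.0 1910 2997 8756
br [0.0063 0.0317 0.0688 0.08  ]
fe [-0.002  -0.1239  0.0689  0.1274]
ba [-0.0745 -0.121   0.0398  0.1286]
board [-0.0062 -0.1494  0.0413  0.0376]
lever [-0.1365 -0.0261 -0.0261  0.0022]
((17.68669891357422, -54.05473327636719), (49.4140739440918, 199.7194366455078), 0.3797733187675476)
lever ang 0.0686494185614162 0.1038693763547181
pivot [ 0.4528 -0.0594]
endstop [0.538  0.0303]
pin [ 0.444  -0.1277]
```

View pics/fit1.png

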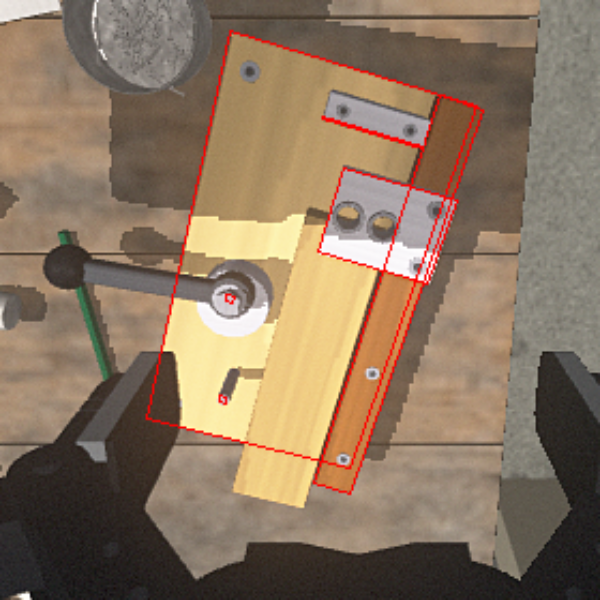

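The fit outlines line up with the fence, bridge, end stop (375,130) and bolt (230,298). The board is at jig y = -54 mm and the lever at about 0.07 rad. Next I'll go behind the board's near end.

>>> arm_command:
  increments:
    - [[0,0,0,0.142],[0,0,0,0.142],[-0.042,0.0025,0,0],[-0.042,0.0025,0,0],[-0.042,0,0,0],[-0.042,0,0,0],[-0.042,0,0,0],[-0.042,0,0,0],[0,0,0.04,0],[0,0,0.04,0],[0,0,0.03,0],[0,0,0,0],[0,0,0,0]]
  gripper: 0

```text
t: 3.28
eef_pos: [0.4598, -0.2437, 0.1227]
eef_rot: [3.14, 0.001, 1.287]
wrist_force: [-0.8, -0.1, 0.8]
finger_gap: -0.002
gripper_force: 0.0
```

```bash
python3 - <<'E'
from h import *
p=read_camera("wrist"); save(p,"w2"); s=bot.get_state(); print(s["t"],s["eef_pos"],s["eef_rot"],s["finger_gap"])
d=s["eef_pos"][:2]-np.array([.4908,-.0601]); c,sn=np.cos(-.2839),np.sin(-.2839); print("jig",d@[c,sn],d@[-sn,c])
E
```

```text
3.325 [ 0.46026113 -0.24400528  0.12336224] [3.13846655e+00 1.06456718e-03 1.28689419e+00] -0.0039404951357768555
jig 0.02219575945363971 -0.1850976007581833
```

View pics/w2.png

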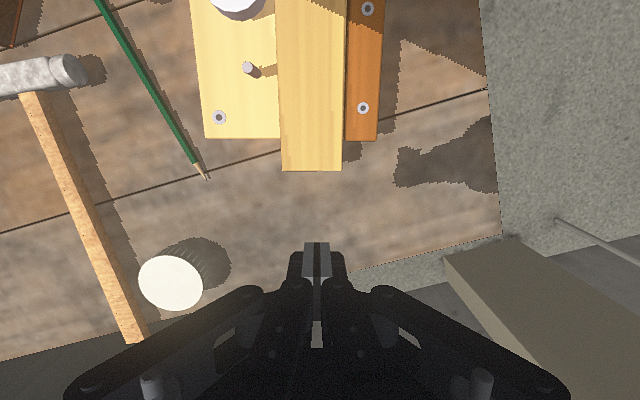

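The shut tip (317,245) is lined up with the board's end (312,170), and the way down is clear.

>>> arm_command:
  increments:
    - [[0,0,0.034,0],[0,0,0.034,0],[0,0,0.034,0],[0.01,-0.002,0,0],[0.01,0,0,0],[0.01,0,0,0],[0.01,0,0,0],[0.01,0,0,0],[0.006,0,0,0],[0.006,0,0,0],[0,0,0,0]]

```text
t: 4.7
eef_pos: [0.4746, -0.1821, 0.0188]
eef_rot: [-3.141, -0.002, 1.288]
wrist_force: [0.2, 0.3, 0.6]
finger_gap: -0.002
gripper_force: 0.2
```

```bash
cat > st.py <<'E'
from h import *
import sys
p=read_camera("wrist"); s=bot.get_state(); q=np.array([.4908,-.0601]); c,sn=np.cos(-.2839),np.sin(-.2839); T=np.array([[c,-sn],[sn,c]])
print(s["t"],"tip jig",(s["eef_pos"][:2]-q)@T,s["eef_pos"][2],"F jig",s["wrist_force"][:2]@T)
for k in ("wrist","scene","side"):
    p=read_camera(k); save(p,sys.argv[1]+k)
    r=spotter.silhouettes(p,"board")
    if r:
        B=pts(p,r[0]["region"]); B=B[abs(B[:,2]-.033)<.003]; l=(B[:,:2]-q)@T; print(k,"board",np.percentile(l,1,0),np.percentile(l,99,0),cv2.minAreaRect((l*1000).astype(np.float32)))
E
python3 st.py a
```

```text
4.75 tip jig [ 0.01832992 -0.12170617] 0.0186298609432704 F jig [-0.451256   -0.16173906]
wrist board [-0.00687782 -0.10851019] [ 0.04138873 -0.00418284] ((17.15652847290039, -56.83900451660156), (107.913818359375, 50.27793502807617), 89.97560119628906)
scene board [-0.00916245 -0.10896043] [0.03618874 0.07871892] ((14.198431015014648, -13.555580139160156), (196.18682861328125, 49.35554504394531), 88.65769958496094)
side board [-0.01118081 -0.10711132] [0.03857001 0.09069265] ((7.528163909912109, -4.281646728515625), (66.64637756347656, 217.47723388671875), 1.164646029472351)
```

>>> arm_command:
  increments:
    - [[0.004,0,0,0],[0.003,0,0,0],[0.002,0,0,0],[0.001,0,0,0],[0,0,0,0]]

```text
t: 5.68
eef_pos: [0.4775, -0.1735, 0.0193]
eef_rot: [3.142, -0.0, 1.287]
wrist_force: [-0.5, -0.1, 0.2]
finger_gap: 0.001
gripper_force: 0.2
```

>>> arm_command:
  increments:
    - [[0.001,0,0,0],[0.001,0,0,0],[0,0,0,0]]

```text
t: 6.05
eef_pos: [0.478, -0.172, 0.0194]
eef_rot: [3.141, 0.001, 1.287]
wrist_force: [-0.8, -2.3, -0.6]
finger_gap: 0.001
gripper_force: 0.9
```

>>> arm_command:
  increments:
    - [[0.001,0,0,0],[0.001,0,0,0],[0,0,0,0]]

```text
t: 6.42
eef_pos: [0.4779, -0.1719, 0.0194]
eef_rot: [-3.141, 0.005, 1.286]
wrist_force: [-1.4, -7.0, -0.6]
finger_gap: 0.002
gripper_force: 3.5
```

>>> arm_command:
  increments:
    - [[0.001,0,0,0],[0.001,0,0,0],[0,0,0,0]]

```text
t: 6.8
eef_pos: [0.4779, -0.1718, 0.0195]
eef_rot: [-3.141, 0.009, 1.284]
wrist_force: [-4.3, -10.9, -1.1]
finger_gap: 0.001
gripper_force: 5.6
```

```bash
python3 st.py b
```

```text
6.85 tip jig [ 0.01893446 -0.11085148] 0.019516353493381728 F jig [ -0.93148911 -12.51770866]
wrist board [-0.0069649  -0.09762735] [0.04155245 0.00663178] ((17.310523986816406, -46.39566421508789), (50.302642822265625, 108.22018432617188), 0.12394067645072937)
scene board [-0.00979514 -0.09895636] [0.03680961 0.09526474] ((9.478124618530273, -0.6966171264648438), (203.52125549316406, 55.53127670288086), 84.582763671875)
side board [-0.01049542 -0.0949182 ] [0.03980736 0.09667239] ((16.6386661529541, 0.13116455078125), (55.01331329345703, 197.23052978515625), 0.6250789761543274)
```

The board is hard against the stop: the push reached 12 N with no more movement. Next I'll retract, rise and go to the end-stop side of the lever.

>>> arm_command:
  increments:
    - [[-0.01,0,0,0],[-0.02,0,0,0],[0,0,-0.035,0],[0,0,-0.035,0],[0,0,-0.035,0],[0.032,-0.025,0,0],[0.032,-0.025,0,0],[0.032,-0.025,0,0],[0.032,-0.025,0,0],[0.03,-0.025,0,0],[0,0,0,0],[0,0,0,0]]

```text
t: 8.65
eef_pos: [0.3955, -0.0099, 0.1245]
eef_rot: [3.141, -0.001, 1.287]
wrist_force: [0.3, -0.3, 0.5]
finger_gap: -0.003
gripper_force: 0.0
```

```bash
python3 st.py c; python3 fit.py fit2 | grep -v br
```

```text
8.7 tip jig [-0.10539624  0.02112668] 0.12449733397485555 F jig [-1.15881152  0.25299092]
wrist board [-0.00788318 -0.09102953] [0.04106462 0.09895761] ((16.92215919494629, 0.33020782470703125), (50.73781204223633, 199.01004028320312), 0.2691885828971863)
scene board [-0.00887617 -0.09992657] [0.03986414 0.09051815] ((15.804950714111328, -1.8513031005859375), (50.286521911621094, 200.37709045410156), 0.1078106015920639)
side board [-0.01042056 -0.09407579] [0.03778201 0.09709456] ((13.882881164550781, 1.0208053588867188), (52.06422424316406, 195.7060089111328), 0.8985143303871155)
[27297   107   122  2530 11628   137   137   123   107   164   307  2861
  4820   129   215   801  3937   352     0]
jig [ 0.4905 -0.0597 -0.2866] -34188.0 4792 6456 14088
fe [-0.004  -0.1066  0.0689  0.1274]
ba [-0.0746 -0.0718  0.0354  0.1287]
board [-0.0075 -0.09    0.0412  0.0991]
lever [-0.1397 -0.0246 -0.0268  0.0023]
((14.252111434936523, 0.4490814208984375), (57.16392135620117, 200.24485778808594), 0.23956361413002014)
lever ang 0.040348746143863815 0.10631048693790285
pivot [ 0.4525 -0.059 ]
endstop [0.5379 0.0305]
pin [ 0.4435 -0.1272]
```

View pics/cwrist.png

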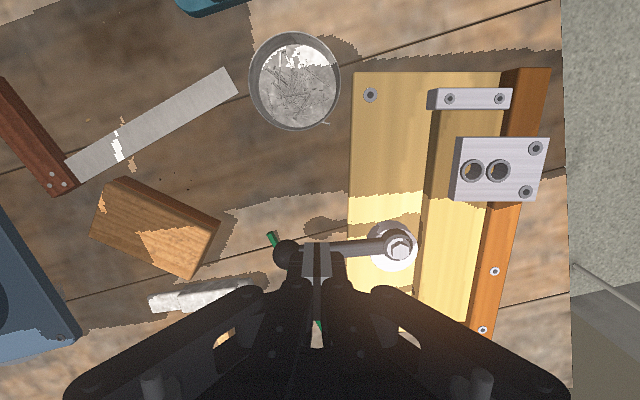

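The board sits at the stop (jig y about 0.3 mm). The tip is on the tin side of the lever, about 17 mm clear of the arm, so I'll lower it and start the swing.

>>> arm_command:
  increments:
    - [[0,0,0.03,0],[0,0,0.03,0],[0,0,0.0225,0],[-0.01,0,0,0],[0,0,0,0]]

```text
t: 9.93
eef_pos: [0.3926, -0.0203, 0.0427]
eef_rot: [3.14, 0.0, 1.286]
wrist_force: [-0.1, -0.2, 0.1]
finger_gap: -0.001
gripper_force: 0.0
```

>>> arm_command:
  increments:
    - [[-0.007,-0.0017,0,-0.1],[-0.007,-0.0017,0,-0.1],[-0.007,-0.0017,0,-0.1],[-0.007,-0.0017,0,-0.1],[-0.007,-0.0017,0,-0.1],[0,0,0,0]]

```text
t: 10.68
eef_pos: [0.3821, -0.0541, 0.0434]
eef_rot: [3.139, 0.001, 1.785]
wrist_force: [-0.1, -0.2, -0.4]
finger_gap: -0.003
gripper_force: 0.0
```

```bash
cat > lv.py <<'E'
from h import *
import sys
s=bot.get_state(); q=np.array([.4908,-.0601]); c,sn=np.cos(-.2839),np.sin(-.2839); T=np.array([[c,-sn],[sn,c]])
t=(s["eef_pos"][:2]-q)@T; d=t-[-.0366,-.01]
print(s["t"],"tip jig",t,s["eef_pos"][2],"r",np.hypot(*d),"phi",np.arctan2(-d[1],-d[0]),"toolturn",s["eef_rot"][2]-1.287,"F",s["wrist_force"]@np.block([[T,np.zeros((2,1))],[np.zeros((1,2)),1]]))
for k in ("scene","side"):
    p=read_camera(k); save(p,sys.argv[1]+k); r=spotter.silhouettes(p,"cam_lever")
    if r:
        L=pts(p,r[0]["region"]); l=(L[L[:,2]>.035][:,:2]-q)@T-[-.0366,-.01]; rr=np.hypot(*l.T); m=(rr>.03)&(rr<.115)
        if m.sum()>5: print(k,"lever",np.median(np.arctan2(-l[m,1],-l[m,0])),m.sum())
    for n in ("nail_tin","pencil"):
        r=spotter.silhouettes(p,n)
        if r: print(n,r[0]["location"])
E
python3 lv.py d
```

```text
10.675 tip jig [-0.10605069 -0.02465282] 0.043370217394349764 r 0.07097959987556247 phi 0.20793218242212366 toolturn 0.49763287103540543 F [-0.06813605 -0.24074737 -0.44965801]
scene lever 0.5294718619690967 329
nail_tin [272.7, 219.8]
pencil [319.8, 278.9]
side lever 0.34224576984465765 285
nail_tin [354.3, 250.2]
pencil [406.2, 234.6]
```

The lever is following. I'll continue.

>>> arm_command:
  increments:
    - [[-0.007,-0.0017,0,-0.1],[-0.007,-0.0017,0,-0.1],[-0.007,-0.0017,0,-0.1],[-0.007,-0.0017,0,-0.1],[-0.007,-0.0017,0,-0.1],[-0.007,-0.0017,0,-0.1],[-0.007,-0.0017,0,-0.1],[0,0,0,0]]

```text
t: 12.08
eef_pos: [0.394, -0.1007, 0.0416]
eef_rot: [-3.141, -0.002, 2.485]
wrist_force: [-0.8, 1.4, 1.9]
finger_gap: 0.001
gripper_force: 0.9
```

```bash
python3 lv.py e
```

```text
12.075 tip jig [-0.0815972  -0.06606076] 0.041578378050876816 r 0.07188571970895076 phi 0.8944412413287199 toolturn 1.1982265265439045 F [-1.16747204  1.14428399  1.86069107]
scene lever 1.1324042809035673 220
nail_tin [266.5, 220.3]
pencil [322.6, 279.0]
side lever 0.9961983153138949 138
pencil [406.8, 231.1]
```

View pics/escene.png

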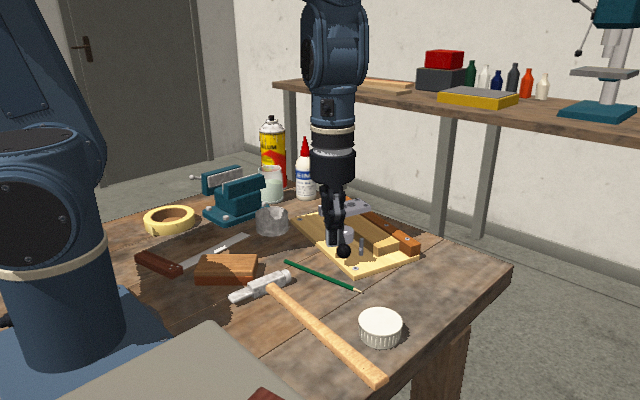

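The lever (ball at 343,250) is at about 1.14 rad. The tin (272,219) and pencil (322,277) have not moved. I'll finish the swing slowly.

>>> arm_command:
  increments:
    - [[-0.005,-0.0012,0,-0.07],[-0.005,-0.0012,0,-0.07],[-0.005,-0.0012,0,-0.07],[-0.005,-0.0012,0,-0.07],[-0.005,-0.0012,0,-0.07],[0,0,0,0]]

```text
t: 13.22
eef_pos: [0.4097, -0.1173, 0.0413]
eef_rot: [-3.141, -0.008, 2.837]
wrist_force: [-9.0, 3.3, 6.1]
finger_gap: -0.001
gripper_force: 4.8
```

>>> arm_command:
  increments:
    - [[-0.004,-0.001,0,-0.05],[-0.003,-0.0005,0,-0.04],[0,0,0,0],[0,0,0,0]]

```text
t: 13.72
eef_pos: [0.4144, -0.1207, 0.0411]
eef_rot: [-3.141, -0.011, 2.926]
wrist_force: [-12.9, 2.7, 8.9]
finger_gap: -0.001
gripper_force: 6.3
```

```bash
python3 lv.py f
```

```text
13.725 tip jig [-0.05636862 -0.07956965] 0.04106003459518967 r 0.07232381370086395 phi 1.2939380867820771 toolturn 1.6390851921403677 F [-13.11773568  -1.04995451   8.89953099]
scene lever 1.4895054050383274 191
nail_tin [271.3, 222.3]
side lever 1.4056315237797752 96
nail_tin [326.5, 227.3]
pencil [405.8, 237.2]
```

>>> arm_command:
  increments:
    - [[-0.002,0,0,0],[-0.002,0,0,0],[0,0,0,0]]

```text
t: 14.5
eef_pos: [0.416, -0.1213, 0.0408]
eef_rot: [-3.14, -0.016, 2.926]
wrist_force: [-18.2, 3.1, 12.6]
finger_gap: 0.001
gripper_force: 8.9
```

>>> arm_command:
  increments:
    - [[-0.0015,0,0,0],[-0.0015,0,0,0],[0,0,0,0],[0,0,0,0]]

```text
t: 15.0
eef_pos: [0.4161, -0.1213, 0.0407]
eef_rot: [-3.139, -0.022, 2.926]
wrist_force: [-24.3, 3.5, 18.4]
finger_gap: -0.004
gripper_force: 12.2
```

```bash
python3 lv.py g
```

```text
15.0 tip jig [-0.05454417 -0.0796904 ] 0.040738529655481845 r 0.07196350088040177 phi 1.3187863536175057 toolturn 1.6385681800890262 F [-24.26282559  -3.48173378  18.4456695 ]
scene lever 1.511390832502308 211
pencil [321.1, 278.6]
nail_tin [356.8, 251.4]
pencil [406.9, 234.7]
```

The lever is against the pin: force is rising with no movement. I'll back off and lift clear.

>>> arm_command:
  increments:
    - [[0.005,0,0,0],[0.01,0,0,0],[0.015,0,0,0],[0,0,-0.03,0],[0,0,-0.04,0],[0,0,-0.04,0],[0.03,0,-0.03,0],[0.04,0,0,0],[0.04,0,0,0],[0,0,0,0],[0,0,0,0]]

```text
t: 16.77
eef_pos: [0.2907, -0.094, 0.1822]
eef_rot: [-3.141, 0.003, 2.927]
wrist_force: [1.0, -0.9, 0.2]
finger_gap: -0.002
gripper_force: 0.0
```

```bash
python3 lv.py h; python3 st.py h; python3 -c "
import cv2,numpy as np
a=cv2.imread('pics/hscene.png')[140:330,220:480];b=cv2.imread('pics/hside.png')[140:330,190:450]
cv2.imwrite('pics/h2.png',np.hstack([cv2.resize(a,(400,292)),cv2.resize(b,(400,292))]))"
```

```text
16.775 tip jig [-0.18261894 -0.08859979] 0.18222079960511714 r 0.16582960115436246 phi 0.49380441870405656 toolturn 1.6395272414648638 F [ 1.21070743 -0.53995884  0.18404735]
scene lever 1.4932981151984004 330
nail_tin [272.1, 220.1]
pencil [321.5, 275.2]
side lever 1.4591307430570335 238
pencil [407.3, 232.9]
17.225 tip jig [-0.18372045 -0.08833162] 0.18167590454551102 F jig [-0.49557596 -0.10354082]
wrist board [-0.00584835 -0.08092705] [0.02373596 0.05031752] ((9.01211166381836, -14.738662719726562), (30.62192726135254, 132.73619079589844), 0.13090239465236664)
scene board [-0.00631021 -0.10023318] [0.0420838  0.08561257] ((17.827360153198242, -3.93096923828125), (196.5419158935547, 51.20563888549805), 89.93244171142578)
side board [-0.00798571 -0.09612852] [0.04198904 0.09701405] ((17.387676239013672, 0.49910736083984375), (53.05078125, 199.3418731689453), 0.06413581967353821)
```

View pics/h2.png

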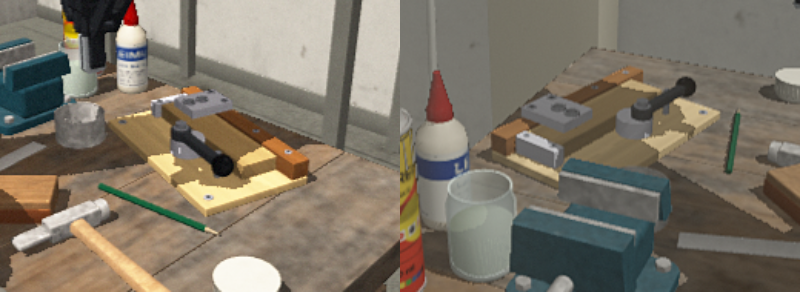

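The board is under the bridge at the stop and the lever lies along it by the pin. One more check of the lever angle from the wrist camera.

```bash
python3 - <<'E'
from h import *
q=np.array([.4906,-.0599]); T=lambda a:np.array([[np.cos(a),-np.sin(a)],[np.sin(a),np.cos(a)]])
for k in ("wrist","scene","side"):
    p=read_camera(k); r=spotter.silhouettes(p,"cam_lever")
    if not r: print(k,"none"); continue
    L=pts(p,r[0]["region"]); l=(L[:,:2]-q)@np.array(T(-.285))-[-.0366,-.01]; rr=np.hypot(*l.T)
    for n,m in (("top",(L[:,2]>.0475)&(L[:,2]<.053)&(rr>.03)&(rr<.08)),("ball",(rr>.081)&(L[:,2]>.035))):
        if m.sum()>3:
            e=np.percentile(l[m,0],[3,50,97]); print(k,n,m.sum(),"x",e.round(4),"ang",np.median(np.arctan2(-l[m,1],-l[m,0])).round(3))
save(p,"x")
E
```

```text
wrist ball 2785 x [0.03   0.0371 0.0588] ang -1.726
scene top 50 x [-0.006  -0.0016  0.0031] ang 1.54
scene ball 155 x [-0.0134 -0.0058  0.0055] ang 1.513
side top 78 x [-0.0088 -0.0036  0.0025] ang 1.504
side ball 102 x [-0.0145 -0.0085  0.0052] ang 1.474
```

>>> arm_command:
  increments:
    - [[-0.04,0,-0.02,0],[-0.045,0,-0.02,0],[-0.045,0,0,0],[-0.045,0,0,0],[-0.03,0,0,0],[0,0,0,0],[0,0,0,0]]

```text
t: 18.7
eef_pos: [0.4893, -0.1369, 0.2216]
eef_rot: [3.141, -0.001, 2.927]
wrist_force: [0.1, -0.8, 0.5]
finger_gap: 0.001
gripper_force: 0.0
```

```bash
python3 - <<'E'
from h import *
q=np.array([.4906,-.0599]); a=-.285; T=np.array([[np.cos(a),-np.sin(a)],[np.sin(a),np.cos(a)]])
p=read_camera("wrist"); save(p,"i")
for n in ("cam_lever","board"):
    r=spotter.silhouettes(p,n)
    if not r: print(n,"none"); continue
    L=pts(p,r[0]["region"]); l=(L[:,:2]-q)@T
    if n=="board": 
        m=abs(L[:,2]-.033)<.003; print(cv2.minAreaRect((l[m]*1000).astype(np.float32)))
    else:
        m=(L[:,2]>.047)&(L[:,2]<.053); d=l-[-.0366,-.01]; rr=np.hypot(*d.T); m&=(rr>.03)&(rr<.08)
        v=cv2.fitLine(d[m].astype(np.float32),cv2.DIST_HUBER,0,.01,.01).ravel(); print(m.sum(),np.percentile(d[m,0],[3,50,97]),np.median(np.arctan2(-d[m,1],-d[m,0])),v)
E
```

```text
554 [-0.00618494 -0.00041627  0.00549854] 1.5634188349187728 [ 9.0721352e-03  9.9995887e-01 -4.0908428e-04 -5.4803394e-02]
((19.144166946411133, 0.02588653564453125), (199.51266479492188, 51.46757125854492), 89.67713928222656)
```

View pics/i.png

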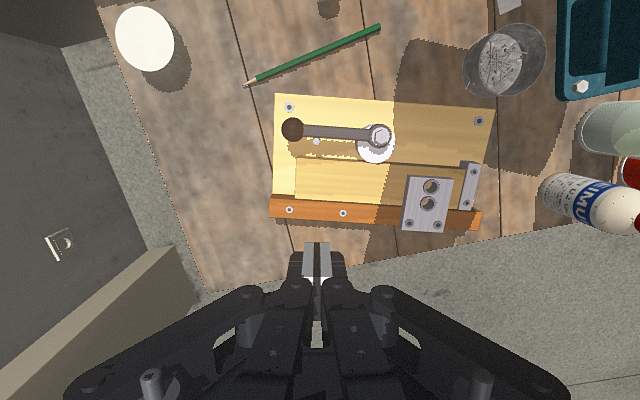

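The lever (293,129)–(380,135) lies parallel to the board against the pin (317,141). The board touches the fence and the end stop, and the bystanders have not moved.

```bash
python3 -c "
from workcell import bot
print(bot.job_done())"
```

```text
the job is handed in; nothing more can be done
None
```

I pushed the board against the end stop and swung the cam lever round to its stop pin, and the last wrist picture shows the tin, pencil and glue bottle where they were; the job is handed in, but no verdict came back and I had no way to measure the cam's pressing force.

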